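# Pump the bench press clamp onto a thin-walled section and keep it gripped

## Task

Slide the ratchet selector knob on top of the press clamp fully over, away from the handles, then squeeze and release the two handles to pump the ram along until its sprung pad meets the aluminium section and presses it firmly against the end stop. Finish while still squeezing the handles, with the pad's spring pressed in about 4.5 mm: firm, but well short of crushing the thin walls (8 mm is too much at any time). Do not push the ram, pad or section by hand, and leave the can, tape roll and screwdriver alone.

Things in the scene. Friction and masses are not known exactly. Their poses are not given: they have to be found in the camera images.
- clamp: bench-mounted press clamp, caulking-gun style, fixed: steel bed 90 (x) x 300 (y) x 12 mm, y -90..+210 mm; grey head 60 x 70 mm centred on the origin, top 64 mm above the bench; end stop face at y = +172 mm; two black handles stick out of the head to -x (the robot's side); a toothed ram passes through the head along y. Origin at bench level under the head; z up, +y from head to end stop.
- handles (a point): point midway between the two black squeeze handles, at mid-height, at clamp (-110, 0, 44) mm; axes as the clamp's. The handles are bars side by side along the clamp's x, 10 mm thick, 105 mm long, 30 to 58 mm above the free bench. Here they measure about 61 mm over their outer faces (along the clamp's y) released, about 36 mm fully squeezed.
- trigger (a joint): angle of each handle: 0 released, 0.17 rad fully squeezed; geared together, sprung back. With the selector over, a squeeze drives the ram 85 mm per rad (14 mm in all) less up to 6 mm before a tooth catches, so about 12 mm a pump; on release the ram stays. A free squeeze takes 6 to 7 N on each handle; with the pad pressing, about 6 N plus 0.55 N per newton of pad force (13 to 14 N for 13.5 N).
- selector (a joint): ratchet selector position, 0 to 0.024 m, growing towards the clamp's +x (away from the handles). It starts near 0 (ratchet disengaged: squeezing the handles moves nothing but the handles); at 0.024, against its end, the ratchet is engaged. Sliding takes about 2 N, and it stays where left.
- selector_top (a point): centre of the top of the black selector knob, 14 x 14 mm and 26 mm tall, standing on top of the head; its top is about 90 mm above the bench; axes as the clamp's
- ram (a joint): ram advance towards the clamp's +y, 0 to 0.07 m; friction of about 5 N keeps it where it is when the handles are released
- pad_face (a point): centre of the front face of the sprung steel pad (44 mm wide, 38 mm high) at the ram's +y end; with the spring relaxed it is at clamp y = 76 mm + ram advance
- pad (a joint): how far the pad is pressed back into its spring, 0 to 0.012 m; 3 N per mm, so 4.5 mm is 13.5 N on the section. If the handles are let go it relaxes to under 2 mm.
- section: offcut of thin-walled aluminium box section, 60 (clamp x) x 50 (clamp y) x 50 mm high, open ends, standing loose on the clamp's bed between the pad and the end stop, a few mm from the stop; origin at the centre of its underside
- stop: fixed steel end stop of the clamp, 70 mm wide, 55 mm high; origin at the foot of its face towards the pad
- can: blue spray can, 58 mm across, 150 mm tall, loose bystander; origin at the centre of its underside
- tape: yellow roll of tape, 90 mm across, 36 mm high, lying flat, loose bystander; origin at the centre of its underside
- driver: screwdriver with an orange handle lying on the bench, loose bystander; origin at its middle
Things that resemble listed ones, but are neither listed nor needed, are in the scene too. What is meant by the section is not brown, and is the smaller of those in its own colour.

How it is judged:
On the way, in this order (a step that is already met when the one before it is completed fails the run):
1. the selector knob is slid fully over while the pad is still clear of the section (value of joint selector above 0.021 m and contact force between pad and section below 0.3 N), for 0.1 s.
2. the pad, pumped along, touches the section (contact force between pad and section above 1 N), for 0.1 s.
At the end, for the whole second after the job is handed in: The selector is over (20 mm or more of 24), the fingers still squeeze the handles, and the pad presses the upright section against the end stop with 8 to 20 N (spring pressed in about 2.7 to 6.7 mm), all at rest (value of joint selector above 0.02 m and contact force between pad and section between 8 and 20 N and value of joint pad above 0.0026 m and contact force between section and stop above 7 N and (contact force between the fingers and trigger above 1.5 N or contact force between the fingers and grip above 1.5 N) and angle between section's own z axis and vertical below 0.1 rad and linear speed of section below 0.01 m/s); the arm keeps its last pose, push and grip.
It fails at once if the section is crushed (pad force over 25 N) (contact force between pad and section above 25 N).
It fails at once if the ram, pad or section is pushed by the robot itself (contact force between any of the arm, the fingers and ram above 1 N or contact force between any of the arm, the fingers and section above 1 N).
It fails at once if a bystander is disturbed (distance of any of can, tape, driver from where it was at the start of the episode above 0.02 m).
It also fails if it takes over 54 s, if anything falls off the work surface, if the arm or the gripper's body presses on something with over 40 N, if the wrist force passes 120 N, or if a joint passes its speed limit or range.

## Robot

A 6-joint arm with a two-finger parallel gripper is mounted at the origin on the work surface. World frame = base frame: x ahead of the robot, y to its left, z up, the work surface at z = 0. Lengths are in m, angles in rad, forces in N, time in s.
With the tool pointing down it reaches from about 0.25 to 0.725 m from the base axis. Payload 4 kg.
Tool frame: the origin (TCP) lies between the finger pads; the fingertips stand 17 mm ahead of it and the grasp point (between the pads) lies 2 mm behind it; z points along the fingers, x is the direction in which the jaws open and shut, and the axes are right-handed (so a half turn about z gives the same grasp; the last joint's range is limited). The gripper opens to 85 mm and grips with 20 to 120 N. Pads are 22 mm wide; open, the fingers measure 114 mm over their backs; the gripper's body (76 mm by 85 mm) begins 54 mm behind the grasp point. The pads swing forward as they close: fully open they stand 13 mm farther back than shut.
Start: joints at [-1.31, 0.241, 0.005, 1.335, 0, 1.571], TCP at [0.129, -0.483, 0.248] pointing down, gripper open.
Joint ranges: [-2.72, 2.72], [-1.05, 1.87], [-1.09, 1.28], [-1.99, 2.15], [-1.42, 1.44], [-3.14, 3.14]. Speed limits (rad/s): [2.79, 2.79, 3.14, 3.14, 3.14, 3.14].

## Interface

Orientations are given as a unit quaternion [x, y, z, w].
In Python, from workcell import telemetry, cams, workorder gives the robot as it stands. The module is installed in compiled form; this text tells all that it offers.
- The arm moves only by the tool apply_moves, never from a script. Its argument "moves" is a list that holds one entry, the list of rows, each a list of 4 numbers: the shift along the tool's x, y, z in mm, then the turn about the tool's z in degrees. A call has exactly 10 rows; each row shifts and turns the pose as measured when the row begins, along the tool's axes as they then stand; what a row does not reach is not made up. A row lasts 1/10 s, in which the tool goes at most 50 mm and 8.59 degrees, less where a joint would pass 70% of its speed; a pose out of reach is approached as far as the arm can. A call with a gripper value outside its range is refused whole. "hand" is the gripper's target within -1 to 1 (fully open at 1, half-way at 0, shut at -1), set as the call begins (left out, the last holds). The fingers move at their own pace and stop on an object; the grip force is fixed at half the most. Time passes only in rows, so rows that do not move let the fingers close, or fill a call up. It gives the time, the measured TCP pose, the force and the opening at its end, in the units of the state.
- telemetry.get_obs(): the state, without advancing time (a new reading comes with each control period).
- cams.camera(name): name is "side" or "top" or "wrist"; returns a dict with "color" (400x640x3 uint8, red, green, blue), "fovy" (degrees; the focal length in pixels is half the picture's height over the tangent of half this angle, whatever the lens; pixels are square), "cx", "cy" (the principal point, pixels), "k1" (the pictures are not rectified: a ray, as slopes to the right and down, at radius r is drawn at 1 + k1 r^2 times it, then the intrinsics apply), "camera_from_world" (4x4, takes a point from world to camera coordinates). Camera axes: x right, y down, z forward; pixel columns grow to the right and rows downward; lengths in m; the calibration is good to about 2 mm. A picture is of the moment at which its call begins. There is no depth.
- workorder.job_done(): hands the job in, once; it reports no verdict.
The state is a dict: "clock": time; "joint_pos": joint angles; "joint_vel": joint speeds; "tau": joint torques, N m; "eef_pos": TCP position; "tool_rot": TCP orientation; "ft_force": force on the tool from outside, world axes, zero at the start; "ft_torque": the same for the moment, N m; "grip_width": finger opening in m.
Only numpy, scipy, OpenCV 4.12 (cv2) and the standard library are available. Lean on these libraries where they do the work, as an engineer would, in place of code of your own. Each camera call takes 0.05 s, during which the arm holds its last target. There are 200 camera calls.

## Working session

There is one attempt and no reset: what is moved stays moved. The work goes in short steps, Python scripts to look and compute and a tool call to move; the robot and the scene stay as the last step left them, time stands still between calls to the robot, and variables do not carry over. Pictures are saved under pics/ and viewed, about 8 in all and at most 12, crops included, and the job is handed in when it is done.

Besides the shell and the picture viewer there is one more tool, called after "Request:" by a JSON object that holds its "method" and its "body", one argument or row to a line. apply_moves: Moves the arm, as the interface text tells. Its arguments: {"type":"object","properties":{"moves":{"type":"array"},"hand":{"type":"number"}},"required":["moves"]}

```bash
mkdir -p pics
cat > h.py <<'E'
import numpy as np, cv2
from workcell import telemetry, cams, workorder
def snap(n,f):
    c=cams.camera(n); cv2.imwrite(f'pics/{f}.png',c['color'][:,:,::-1]); np.save(f'pics/{f}.npy',c,allow_pickle=True); return c
def load(f): return np.load(f'pics/{f}.npy',allow_pickle=True).item()
def K(c):
    f=200/np.tan(np.radians(c['fovy'])/2); return np.array([[f,0,c['cx']],[0,f,c['cy']],[0,0,1]])
def ray(c,u,v):
    d=np.array([c['k1'],0,0,0,0.]); p=cv2.undistortPoints(np.array([[[u,v]]],float),K(c),d)[0,0]
    T=c['camera_from_world'];R=T[:3,:3]; return -R.T@T[:3,3], R.T@np.array([*p,1])
def plane(c,u,v,z):
    o,d=ray(c,u,v); return o+d*(z-o[2])/d[2]
def proj(c,P):
    T=c['camera_from_world']; return cv2.projectPoints(np.array(P,float).reshape(-1,3),cv2.Rodrigues(T[:3,:3])[0],T[:3,3],K(c),np.array([c['k1'],0,0,0,0.]))[0][:,0]
E
python3 - <<'E'
from h import *
for n in('top','side'):
    c=snap(n,n+'0'); print(n,c['fovy'],c['k1'],c['cx'],c['cy'],ray(c,320,200))
o=telemetry.get_obs();print({k:np.round(v,3) for k,v in o.items()})
E
```

```text
top 42.200765670699155 -0.04823328083088013 319.4940932171082 202.52104271229715 (array([ 0.47234977, -0.04065929,  1.23650176]), array([ 0.11299973,  0.01764798, -0.99345066]))
side 42.896518000689994 -0.14928600214218127 316.1511399486723 212.55500397439528 (array([0.01546016, 0.59893711, 0.87516645]), array([ 0.48355727, -0.55849679, -0.674477  ]))
{'clock': np.float64(0.1), 'joint_pos': array([-1.31 ,  0.241,  0.004,  1.335,  0.   ,  1.571]), 'joint_vel': array([ 0.001, -0.002,  0.002,  0.001,  0.   , -0.001]), 'tau': array([-0.0000e+00, -3.7314e+01,  2.5301e+01,  1.1000e-02, -0.0000e+00,
       -0.0000e+00]), 'eef_pos': array([ 0.129, -0.483,  0.247]), 'tool_rot': array([ 0.793, -0.609, -0.001, -0.001]), 'ft_force': array([ 0.148, -0.478, -0.018]), 'ft_torque': array([ 0.016, -0.061,  0.058]), 'grip_width': np.float64(0.085)}
```

View pics/top0.png

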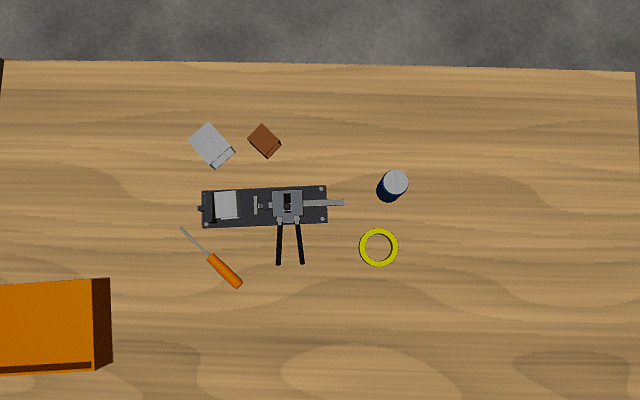

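View pics/side0.png

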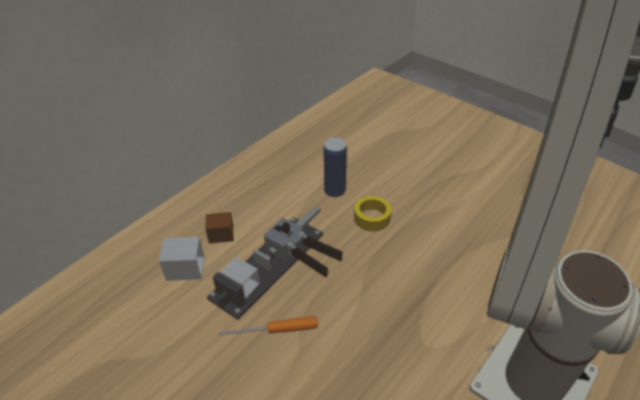

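Top view: the clamp bed spans (200..328, 185..228), with the head and knob at about (288,204) and the handles running to (279,265) and (302,263). Section candidates are the grey box on the bed at (226,205), the larger grey box at (212,146) and the brown block at (264,140). The one on the bed fits: it is grey, the smaller of the two, and stands between pad and stop. Next I enlarge it to confirm.

Run:
```python
from h import *
c=load('top0'); im=c['color'][115:275,180:350,::-1]
cv2.imwrite('pics/crop1.png',cv2.resize(im,None,fx=4.5,fy=3.75*1.2,interpolation=cv2.INTER_CUBIC)[:600*2][:720])
for n,p,z in [('stopend L',(202,191),.012),('bed',(326,185),.012),('bed',(328,222),.012),('bed',(203,229),.012),('h1',(279,265),.058),('h2',(302,263),.058),('head',(272,191),.064),('head',(302,190),.064),('head',(303,216),.064),('head',(272,218),.064)]: print(n,p,plane(c,*p,z).round(4))
```

```text
stopend L (202, 191) [0.6271 0.2645 0.012 ]
bed (326, 185) [ 0.6479 -0.0324  0.012 ]
bed (328, 222) [ 0.5597 -0.0391  0.012 ]
bed (203, 229) [0.5361 0.2577 0.012 ]
h1 (279, 265) [0.4563 0.0695 0.058 ]
h2 (302, 263) [0.4621 0.0176 0.058 ]
head (272, 191) [0.624  0.0904 0.064 ]
head (302, 190) [0.6278 0.0218 0.064 ]
head (303, 216) [0.5683 0.0179 0.064 ]
head (272, 218) [0.5621 0.0883 0.064 ]
```

View pics/crop1.png

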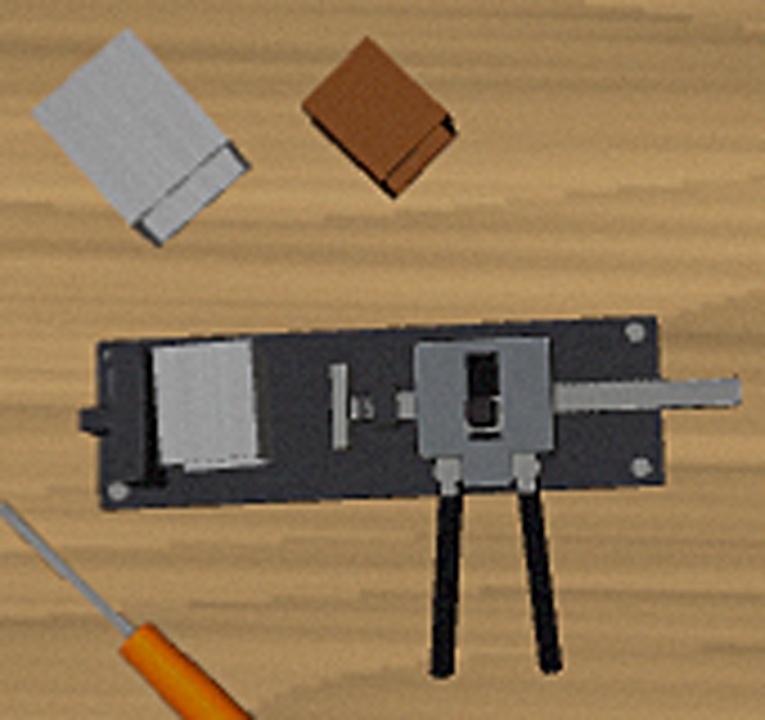

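The crop confirms it: the plain grey box on the bed, smaller than the loose one, is the section. The black knob is at about crop (483,412), i.e. pixel (287.3,206.6), with free slot beyond it towards +x. The clamp yaw comes out near +0.075 rad.

```bash
cat >> h.py <<'E'
a=0.0755; XH=np.array([np.cos(a),np.sin(a),0]); YH=np.array([-np.sin(a),np.cos(a),0]); O=np.array([.5964,.0537,0])
def clamp(P): P=np.asarray(P)-O; return 1000*np.array([P@XH,P@YH,P[2]])
def world(x,y,z): return O+XH*x/1e3+YH*y/1e3+np.array([0,0,z/1e3])
def to(W,o=None):
    o=o or telemetry.get_obs(); from scipy.spatial.transform import Rotation as R
    M=R.from_quat(o['tool_rot']).as_matrix(); tx=M[:,0]; ang=np.degrees(np.arctan2(tx[1],tx[0])-np.arctan2(-YH[1],-YH[0]))
    G=np.c_[-YH,-XH,[0,0,-1]]
    print('clamp tcp',clamp(o['eef_pos']).round(1),'turn',ang.round(2),'shift(aligned tool)',(1000*G.T@(W-o['eef_pos'])).round(1),'w',o['grip_width'],'F',o['ft_force'].round(2),'t',o['clock'])
E
python3 - <<'E'
from h import *
c=load('top0')
k=clamp(plane(c,287.3,206.6,.09)); print('knob',k)
for n,p,z in [('pad',(180+332/4.5,115+405/4.5),.05),('sec near',(180+255/4.5,115+390/4.5),.062),('sec far',(180+155/4.5,115+400/4.5),.062),('h1',(278.5,265),.058),('h2',(302.5,263.5),.058),('ram end',(344,202),.05)]: print(n,clamp(plane(c,*p,z)).round(1))
to(world(k[0]-26,k[1],150))
to(world(k[0]-26,k[1],89))
E
```

```text
knob [-10.12555048  -0.79663887  90.        ]
pad [ 1.9 79.4 50. ]
sec near [ 10.3 116.7  62. ]
sec far [  7.9 168.   62. ]
h1 [-138.4   27.5   58. ]
h2 [-137.8  -27.    58. ]
ram end [  -2.2 -128.8   50. ]
clamp tcp [-506.7 -499.5  247.5] turn 10.61 shift(aligned tool) [-498.7 -470.6   97.5] w 0.0854696396305173 F [ 0.15 -0.48 -0.02] t 0.1
clamp tcp [-506.7 -499.5  247.5] turn 10.61 shift(aligned tool) [-498.7 -470.6  158.5] w 0.0854696396305173 F [ 0.15 -0.48 -0.02] t 0.1
```

Request:
{"method": "apply_moves", "body": {
  "moves": [
    [[0, 0, 0, 5.3], [0, 0, 0, 5.3], [-35, -33, 0, 0], [-35, -33, 0, 0], [-35, -33, 0, 0], [-35, -33, 0, 0], [-35, -33, 0, 0], [-35, -33, 0, 0], [-35, -33, 0, 0], [-35, -33, 0, 0]]
  ],
  "hand": -1
}}

```text
clock: 1.1
eef_pos: [0.3777, -0.1792, 0.2436]
tool_rot: [0.725, -0.688, -0.004, -0.001]
ft_force: [0.8, -0.4, 0.0]
grip_width: -0.0002
```

```bash
python3 -c "
from h import *
to(world(-36,-1,150))"
```

```text
clamp tcp [-235.6 -215.7  243.6] turn -1.34 shift(aligned tool) [-214.7 -199.6   93.6] w -0.00024482432023305073 F [ 0.83 -0.37  0.05] t 1.1
```

Request:
{"method": "apply_moves", "body": {
  "moves": [
    [[-35, -33, 0, -0.7], [-35, -33, 0, -0.6], [-35, -33, 0, 0], [-35, -33, 5, 0], [-35, -33, 10, 0], [-20, -18, 15, 0], [-10, -10, 20, 0], [0, 0, 20, 0], [0, 0, 20, 0], [0, 0, 0, 0]]
  ]
}}

```text
clock: 2.1
eef_pos: [0.562, 0.0548, 0.1467]
tool_rot: [0.739, -0.673, -0.006, -0.001]
ft_force: [-0.9, -0.6, -0.0]
grip_width: -0.0001
```

```bash
python3 -c "
from h import *
snap('wrist','w1')
to(world(-36,-1,90))"
```

```text
clamp tcp [-33.4   3.5 148.3] turn 0.99 shift(aligned tool) [ 4.5  2.6 58.3] w 0.00010275331459600197 F [ 0.24 -0.32 -0.41] t 2.15
```

View pics/w1.png

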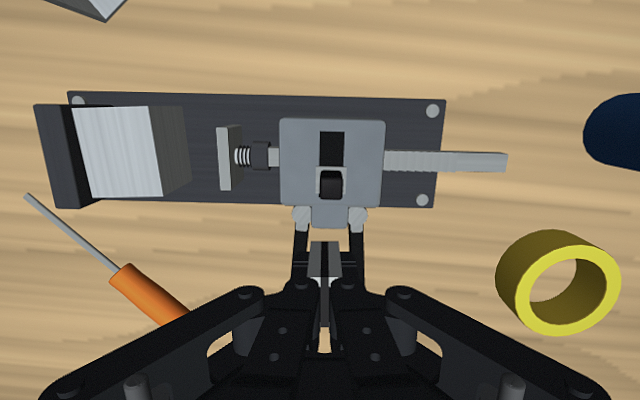

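The wrist view shows the knob at (331,184), the closed fingertips at about (325,262) on its -x side, and the pad, spring and section clearly in sight at (228,158), (242,155) and (125,150). I descend behind the knob and push.

Request:
{"method": "apply_moves", "body": {
  "moves": [
    [[4, 4, 8, 1], [1, 1, 12, 0], [0, 0, 12, 0], [0, 0, 12, 0], [0, 0, 10, 0], [0, 0, 4, 0], [0, 0, 2, 0], [0, 0, 0, 0], [0, -2, 0, 0], [0, -3, 0, 0]]
  ]
}}

```text
clock: 3.15
eef_pos: [0.5649, 0.0458, 0.087]
tool_rot: [0.734, -0.68, -0.004, -0.004]
ft_force: [-0.4, 0.0, -0.2]
grip_width: -0.0004
```

```bash
python3 -c "
from h import *
to(world(-4,-1,89))"
```

```text
clamp tcp [-32.   -5.5  87. ] turn 0.06 shift(aligned tool) [ -4.5 -28.   -2. ] w -0.0003812088516806814 F [-0.37  0.03 -0.22] t 3.15
```

Request:
{"method": "apply_moves", "body": {
  "moves": [
    [[-4, -3, -1, 0], [0, -3, 0, 0], [0, -3, 0, 0], [0, -3, 0, 0], [0, -3, 0, 0], [0, -3, 0, 0], [0, -3, 0, 0], [0, -3, 0, 0], [0, -2, 0, 0], [0, 0, 0, 0]]
  ]
}}

```text
clock: 4.15
eef_pos: [0.5911, 0.0503, 0.0887]
tool_rot: [0.735, -0.678, -0.006, -0.003]
ft_force: [-3.0, -0.1, 2.4]
grip_width: 0.0003
```

```bash
python3 -c "
from h import *
to(world(-4,-1,89))"
```

```text
clamp tcp [-5.5 -3.  88.7] turn 0.23 shift(aligned tool) [-2.  -1.5 -0.3] w 0.0003008553017431184 F [-3.03 -0.12  2.41] t 4.15
```

Request:
{"method": "apply_moves", "body": {
  "moves": [
    [[0, -2, 0, 0], [0, -2, 0, 0], [0, -2, 0, 0], [0, -2, 0, 0], [0, 0, 0, 0], [0, 0, 0, 0], [0, 0, 0, 0], [0, 0, 0, 0], [0, 0, 0, 0], [0, 0, 0, 0]]
  ]
}}

```text
clock: 5.15
eef_pos: [0.5911, 0.0503, 0.0884]
tool_rot: [0.735, -0.678, -0.011, 0.003]
ft_force: [-2.7, -0.1, 1.8]
grip_width: -0.0001
```

```bash
python3 -c "
from h import *
to(world(-4,-1,89))"
```

```text
clamp tcp [-5.5 -3.  88.4] turn 0.22 shift(aligned tool) [-2.  -1.5 -0.6] w -0.00013382931333567037 F [-2.69 -0.13  1.84] t 5.15
```

Request:
{"method": "apply_moves", "body": {
  "moves": [
    [[0, -4, 0, 0], [0, -5, 0, 0], [0, -6, 0, 0], [0, -6, 0, 0], [0, -6, 0, 0], [0, 4, 0, 0], [0, 6, 0, 0], [0, 10, 0, 0], [0, 20, -20, 0], [0, 20, -20, 0]]
  ]
}}

```text
clock: 6.15
eef_pos: [0.5366, 0.0457, 0.129]
tool_rot: [0.734, -0.678, -0.029, 0.022]
ft_force: [-0.3, -0.2, 0.3]
grip_width: -0.0001
```

```bash
python3 -c "
from h import *
snap('wrist','w2')
to(world(-110,0,150))"
```

```text
clamp tcp [-61.6  -3.5 132.6] turn 0.21 shift(aligned tool) [ -3.5  48.4 -17.4] w 0.00038083727552578483 F [-3.06 -0.66  1.38] t 6.2
```

View pics/w2.png

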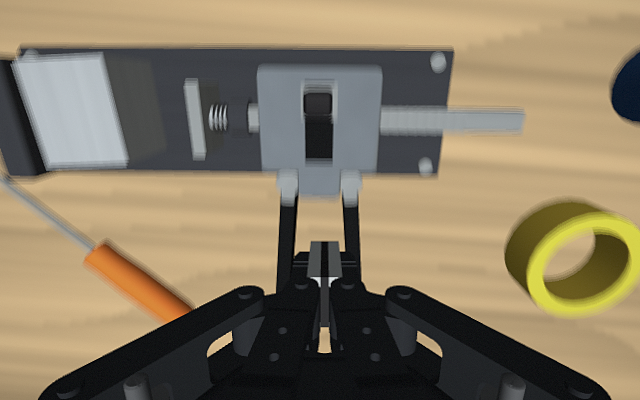

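The knob now sits at (318,100), at the far (+x) end of its slot, so the selector is fully over. The pad is clear of the section. Next, over the handles with the gripper open.

Request:
{"method": "apply_moves", "body": {
  "moves": [
    [[0, 15, -5, 0], [-2, 20, 0, 0], [-2, 14, 0, 0], [0, 0, 0, 0], [0, 0, 0, 0], [0, 0, 0, 0], [0, 0, 0, 0], [0, 0, 0, 0], [0, 0, 0, 0], [0, 0, 0, 0]]
  ],
  "hand": 1
}}

```text
clock: 7.2
eef_pos: [0.4947, 0.0446, 0.1431]
tool_rot: [0.735, -0.677, -0.022, 0.013]
ft_force: [0.1, -0.1, -0.2]
grip_width: 0.0855
```

```bash
python3 -c "
from h import *
c=snap('wrist','w3')
to(world(-110,0,43));print(telemetry.get_obs()['tool_rot'].round(4))"
```

```text
clamp tcp [-102.2   -1.4  143.1] turn 0.35 shift(aligned tool) [ -1.4   7.8 100.1] w 0.08582467844110174 F [-0.29 -0.48 -0.43] t 7.25
[ 0.7352 -0.6773 -0.0219  0.0128]
```

View pics/w3.png

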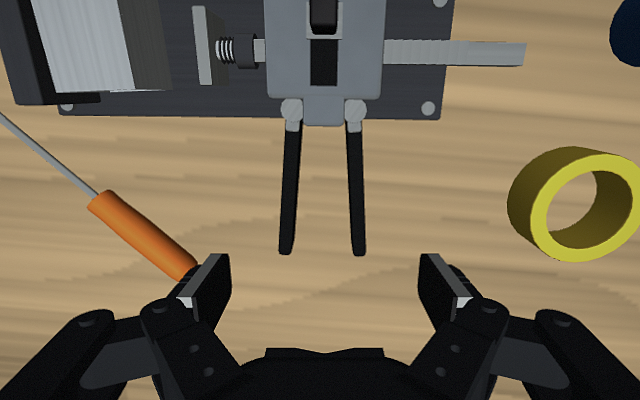

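Handles end at (286,252) and (358,252), centred between the pads at (225,280) and (425,280). Knob at the far end, and the screwdriver handle at (190,270) is outside the left finger. I descend around the handles.

Request:
{"method": "apply_moves", "body": {
  "moves": [
    [[-1, 2, 10, 0], [0, 1, 14, 0], [0, 0, 14, 0], [0, 0, 14, 0], [0, 0, 14, 0], [0, 0, 14, 0], [0, 0, 12, 0], [0, 0, 8, 0], [0, 0, 4, 0], [0, 0, 0, 0]]
  ]
}}

```text
clock: 8.25
eef_pos: [0.4827, 0.0454, 0.0306]
tool_rot: [0.736, -0.677, -0.024, 0.014]
ft_force: [0.7, 0.5, -0.6]
grip_width: 0.0852
```

```bash
python3 -c "
from h import *
to(world(-110,0,43));print(telemetry.get_obs()['tool_rot'].round(4))"
```

```text
clamp tcp [-114.     0.3   30.6] turn 0.46 shift(aligned tool) [  0.3  -4.  -12.4] w 0.0851797547922779 F [ 0.7   0.54 -0.57] t 8.25
[ 0.7359 -0.6766 -0.0237  0.0138]
```

Request:
{"method": "apply_moves", "body": {
  "moves": [
    [[0, -2, -6, 0], [0, -1, -4, 0], [0, 0, -1, 0], [0, 0, 0, 0], [0, 0, 0, 0], [0, 0, 0, 0], [0, 0, 0, 0], [0, 0, 0, 0], [0, 0, 0, 0], [0, 0, 0, 0]]
  ],
  "hand": 0.55
}}

```text
clock: 9.25
eef_pos: [0.4887, 0.0457, 0.0448]
tool_rot: [0.736, -0.677, -0.022, 0.012]
ft_force: [0.4, -0.0, 0.5]
grip_width: 0.0665
```

Request:
{"method": "apply_moves", "body": {
  "moves": [
    [[0, 0, 0, 0], [0, 0, 0, 0], [0, 0, 0, 0], [0, 0, 0, 0], [0, 0, 0, 0], [0, 0, 0, 0], [0, 0, 0, 0], [0, 0, 0, 0], [0, 0, 0, 0], [0, 0, 0, 0]]
  ],
  "hand": -0.13
}}

```text
clock: 10.25
eef_pos: [0.489, 0.0467, 0.0469]
tool_rot: [0.736, -0.676, -0.022, 0.011]
ft_force: [-0.3, 0.2, 1.2]
grip_width: 0.0371
```

```bash
python3 -c "
from h import *
snap('wrist','w4')
to(world(-110,0,43))"
```

```text
clamp tcp [-107.7    1.2   46.9] turn 0.5 shift(aligned tool) [1.2 2.3 3.9] w 0.036785851276837055 F [ 0.35 -0.57  1.11] t 10.3
```

View pics/w4.png

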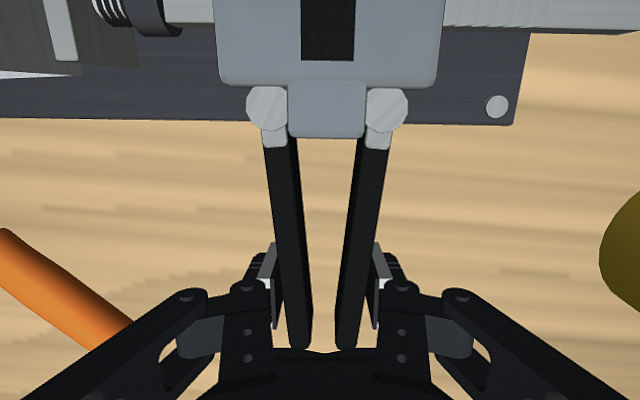

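Handles are squeezed to 37 mm between the pads at (270,285) and (378,285). Spring and pad are at the upper left (115,15) and (62,30), and the ram's rear end is at the right (635,30). Now I check the top and side views together for tracking the ram.

Run:
```python
from h import *
t=snap('top','t1');s=snap('side','s1')
A=cv2.resize(t['color'][170:240,190:350,::-1],None,fx=5,fy=4,interpolation=cv2.INTER_CUBIC)[:, :800]
B=cv2.resize(s['color'][200:320,200:350,::-1],None,fx=320/120,fy=320/120,interpolation=cv2.INTER_CUBIC)
im=np.zeros((600,800,3),np.uint8); im[:280]=A; im[280:600,:400]=B
b=load('side0')['color'][200:320,200:350,::-1]; im[280:600,400:800]=cv2.resize(b,(400,320),interpolation=cv2.INTER_CUBIC)
cv2.imwrite('pics/m1.png',im)
```

```text
(no output)
```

View pics/m1.png

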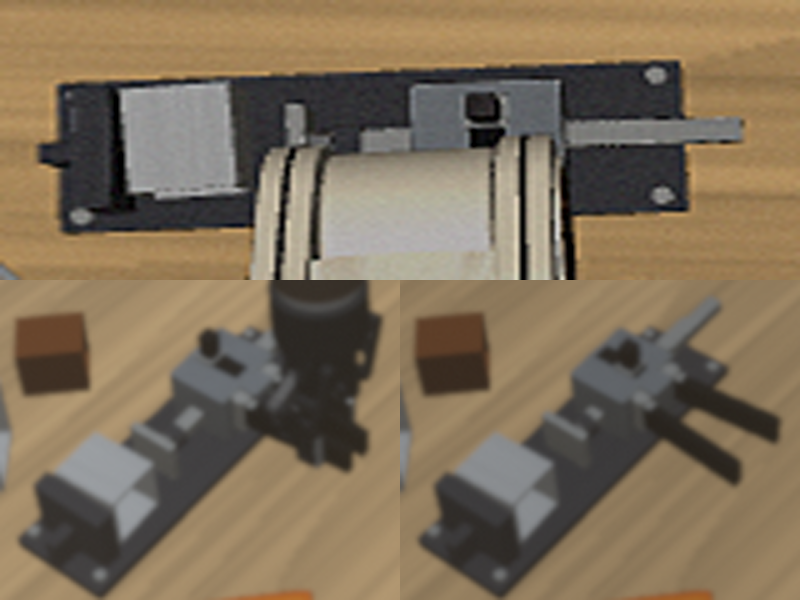

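Request:
{"method": "apply_moves", "body": {
  "moves": [
    [[0, 0, 0, 0], [0, 0, 0, 0], [0, 0, 0, 0], [0, 0, 0, 0], [0, 0, 0, 0], [0, 0, 0, 0], [0, 0, 0, 0], [0, 0, 0, 0], [0, 0, 0, 0], [0, 0, 0, 0]]
  ],
  "hand": 0.55
}}

```text
clock: 11.4
eef_pos: [0.4887, 0.0466, 0.0464]
tool_rot: [0.736, -0.676, -0.023, 0.011]
ft_force: [0.6, -0.2, 0.6]
grip_width: 0.066
```

The lower left (now) against lower right (start) shows the pad advancing. In the top view the ram's rear end is now at pixel 338.4 (was 344) and the pad's left face at 247 (was 253.8), so one pump gave about 13 mm. The knob is over. I keep pumping while tracking these edges numerically.

Request:
{"method": "apply_moves", "body": {
  "moves": [
    [[0, 0, 0, 0], [0, 0, 0, 0], [0, 0, 0, 0], [0, 0, 0, 0], [0, 0, 0, 0], [0, 0, 0, 0], [0, 0, 0, 0], [0, 0, 0, 0], [0, 0, 0, 0], [0, 0, 0, 0]]
  ],
  "hand": -0.13
}}

```text
clock: 12.4
eef_pos: [0.4891, 0.0467, 0.0484]
tool_rot: [0.736, -0.676, -0.022, 0.011]
ft_force: [-0.8, -0.0, 1.0]
grip_width: 0.0375
```

```bash
cat >> h.py <<'E'
def cross(p,thr,x0):
    i=[k for k in range(len(p)-1) if (p[k]-thr)*(p[k+1]-thr)<=0 and p[k]!=p[k+1]]
    return [round(float(x0+k+(thr-p[k])/(p[k+1]-p[k])),2) for k in i]
def meas(f):
    c=load(f); im=c['color'].astype(float); sat=(im.max(2)-im.min(2))
    g=im.mean(2)
    r=cross(sat[201:204,316:350].mean(0),35,316)
    pp=g[197:200,212:262].mean(0)
    e=cross(pp,90,212)
    print(f,'rear',r,[clamp(plane(c,x,202,.05))[1].round(1) for x in r],'bright edges',e,[clamp(plane(c,x,198,.055))[1].round(1) for x in e])
    return pp
E
python3 - <<'E'
from h import *
snap('top','t2')
for f in ('top0','t1','t2'): print(meas(f).round().astype(int).tolist())
E
```

```text
top0 rear [344.29] [np.float64(-129.5)] bright edges [213.69, 235.77, 253.25, 256.55] [np.float64(170.8), np.float64(119.7), np.float64(79.3), np.float64(71.7)]
[24, 0, 130, 159, 155, 155, 155, 152, 150, 150, 152, 153, 157, 152, 155, 154, 152, 158, 153, 154, 150, 153, 152, 165, 67, 50, 57, 53, 48, 53, 48, 52, 50, 54, 50, 53, 52, 49, 51, 52, 40, 75, 135, 130, 150, 41, 42, 49, 52, 50]
t1 rear [337.93] [np.float64(-114.9)] bright edges [213.7, 235.75, 246.72, 250.35] [np.float64(170.8), np.float64(119.7), np.float64(94.4), np.float64(86.0)]
[21, 0, 129, 156, 152, 155, 153, 151, 150, 148, 152, 150, 153, 152, 152, 151, 149, 156, 150, 147, 149, 151, 150, 161, 67, 49, 55, 48, 51, 47, 51, 51, 53, 48, 40, 109, 130, 129, 117, 40, 41, 48, 47, 49, 49, 46, 50, 50, 50, 47]
t2 rear [332.57] [np.float64(-102.6)] bright edges [213.7, 235.76, 241.5, 244.69] [np.float64(170.8), np.float64(119.7), np.float64(106.4), np.float64(99.1)]
[25, 1, 127, 154, 152, 153, 152, 150, 148, 147, 153, 153, 151, 149, 154, 150, 150, 156, 151, 148, 149, 150, 151, 161, 67, 48, 52, 52, 47, 36, 143, 128, 133, 71, 39, 47, 51, 49, 50, 51, 48, 51, 51, 48, 52, 52, 47, 46, 49, 47]
```

Request:
{"method": "apply_moves", "body": {
  "moves": [
    [[0, 0, 0, 0], [0, 0, 0, 0], [0, 0, 0, 0], [0, 0, 0, 0], [0, 0, 0, 0], [0, 0, 0, 0], [0, 0, 0, 0], [0, 0, 0, 0], [0, 0, 0, 0], [0, 0, 0, 0]]
  ],
  "hand": 0.55
}}

```text
clock: 13.45
eef_pos: [0.489, 0.0467, 0.0481]
tool_rot: [0.736, -0.676, -0.022, 0.011]
ft_force: [-0.6, 1.1, 0.6]
grip_width: 0.0662
```

Request:
{"method": "apply_moves", "body": {
  "moves": [
    [[0, 0, 0, 0], [0, 0, 0, 0], [0, 0, 0, 0], [0, 0, 0, 0], [0, 0, 0, 0], [0, 0, 0, 0], [0, 0, 0, 0], [0, 0, 0, 0], [0, 0, 0, 0], [0, 0, 0, 0]]
  ],
  "hand": -0.13
}}

```text
clock: 14.45
eef_pos: [0.4894, 0.0467, 0.0502]
tool_rot: [0.736, -0.676, -0.022, 0.01]
ft_force: [-0.6, -0.5, 1.1]
grip_width: 0.0371
```

Run:
```python
from h import *
snap('top','t3')
print(meas('t3').round().astype(int).tolist())
```

```text
t3 rear [327.48] [np.float64(-90.9)] bright edges [213.59, 235.47, 236.58, 239.6] [np.float64(171.1), np.float64(120.4), np.float64(117.8), np.float64(110.8)]
[22, 0, 152, 157, 151, 151, 150, 152, 147, 149, 148, 151, 154, 150, 154, 150, 152, 155, 151, 150, 149, 151, 153, 133, 41, 126, 130, 134, 60, 39, 43, 49, 49, 50, 52, 51, 50, 48, 51, 52, 46, 51, 50, 49, 50, 52, 49, 48, 52, 48]
```

Request:
{"method": "apply_moves", "body": {
  "moves": [
    [[0, 0, 0, 0], [0, 0, 0, 0], [0, 0, 0, 0], [0, 0, 0, 0], [0, 0, 0, 0], [0, 0, 0, 0], [0, 0, 0, 0], [0, 0, 0, 0], [0, 0, 0, 0], [0, 0, 0, 0]]
  ],
  "hand": 0.55
}}

```text
clock: 15.5
eef_pos: [0.4893, 0.0467, 0.0498]
tool_rot: [0.736, -0.676, -0.022, 0.011]
ft_force: [0.3, -0.1, 0.1]
grip_width: 0.066
```

Request:
{"method": "apply_moves", "body": {
  "moves": [
    [[0, 1, 4, 0], [0, 1, 3, 0], [0, 0, 0, 0], [0, 0, 0, 0], [0, 0, 0, 0], [0, 0, 0, 0], [0, 0, 0, 0], [0, 0, 0, 0], [0, 0, 0, 0], [0, 0, 0, 0]]
  ],
  "hand": 0.55
}}

```text
clock: 16.5
eef_pos: [0.4868, 0.0466, 0.0423]
tool_rot: [0.736, -0.676, -0.022, 0.01]
ft_force: [-0.4, -0.1, -0.1]
grip_width: 0.0663
```

Request:
{"method": "apply_moves", "body": {
  "moves": [
    [[0, 0, 0, 0], [0, 0, 0, 0], [0, 0, 0, 0], [0, 0, 0, 0], [0, 0, 0, 0], [0, 0, 0, 0], [0, 0, 0, 0], [0, 0, 0, 0], [0, 0, 0, 0], [0, 0, 0, 0]]
  ],
  "hand": 0.18
}}

```text
clock: 17.5
eef_pos: [0.4872, 0.0469, 0.0432]
tool_rot: [0.736, -0.676, -0.022, 0.01]
ft_force: [-0.3, 0.4, 0.6]
grip_width: 0.0502
```

Run:
```python
from h import *
snap('top','t4')
print(meas('t4').round().astype(int).tolist())
to(world(-110,0,43))
```

```text
t4 rear [326.29] [np.float64(-88.1)] bright edges [212.48, 238.4] [np.float64(173.7), np.float64(113.6)]
[35, 150, 155, 151, 153, 150, 150, 144, 150, 151, 153, 152, 150, 153, 149, 152, 153, 151, 146, 152, 151, 154, 100, 105, 129, 130, 120, 46, 43, 48, 50, 51, 51, 49, 50, 49, 49, 49, 52, 51, 52, 45, 53, 49, 47, 49, 50, 50, 51, 52]
clamp tcp [-109.5    1.4   43.2] turn 0.51 shift(aligned tool) [1.4 0.5 0.2] w 0.05083786475258241 F [0.17 0.52 0.95] t 17.55
```

Request:
{"method": "apply_moves", "body": {
  "moves": [
    [[0, 0, 0, 0], [0, 0, 0, 0], [0, 0, 0, 0], [0, 0, 0, 0], [0, 0, 0, 0], [0, 0, 0, 0], [0, 0, 0, 0], [0, 0, 0, 0], [0, 0, 0, 0], [0, 0, 0, 0]]
  ],
  "hand": 0.1
}}

```text
clock: 18.55
eef_pos: [0.4872, 0.0467, 0.0435]
tool_rot: [0.736, -0.676, -0.021, 0.01]
ft_force: [-0.4, 0.6, 1.6]
grip_width: 0.047
```

Run:
```python
from h import *
snap('top','t5')
print(meas('t5').round().astype(int).tolist()[:30])
to(world(-110,0,43))
```

```text
t5 rear [326.3] [np.float64(-88.1)] bright edges [233.77, 234.38, 237.5] [np.float64(124.3), np.float64(122.9), np.float64(115.7)]
[108, 153, 153, 153, 153, 151, 149, 147, 149, 151, 152, 150, 152, 149, 151, 156, 150, 148, 147, 149, 152, 157, 70, 123, 128, 140, 40, 40, 45, 49]
clamp tcp [-109.4    1.3   43.5] turn 0.5 shift(aligned tool) [1.3 0.6 0.5] w 0.04716757694999792 F [-0.15 -0.51  1.65] t 18.6
```

```bash
cat >> h.py <<'E'
def meas2(f):
    c=load(f); g=c['color'].astype(float).mean(2)
    r=cross(g[201:204,308:326].mean(0),95,308)
    e=cross(g[197:200,206:262].mean(0),90,206)
    print(f,'rear',r,[clamp(plane(c,x,202,.05))[1].round(1) for x in r],'edges',e,[clamp(plane(c,x,198,.055))[1].round(1) for x in e])
    print(g[201:204,308:345].mean(0).round().astype(int).tolist(), g[197:200,206:242].mean(0).round().astype(int).tolist())
E
python3 -c "
from h import *
for f in ('t3','t4','t5'): meas2(f)"
```

```text
t3 rear [] [] edges [213.59, 235.47, 236.58, 239.6] [np.float64(171.1), np.float64(120.4), np.float64(117.8), np.float64(110.8)]
[126, 124, 122, 120, 120, 121, 120, 122, 120, 120, 119, 120, 122, 121, 119, 122, 121, 118, 122, 123, 99, 132, 129, 126, 126, 126, 127, 128, 128, 128, 126, 129, 129, 125, 127, 127, 126] [51, 48, 52, 50, 52, 55, 22, 0, 152, 157, 151, 151, 150, 152, 147, 149, 148, 151, 154, 150, 154, 150, 152, 155, 151, 150, 149, 151, 153, 133, 41, 126, 130, 134, 60, 39]
t4 rear [] [] edges [212.48, 238.4] [np.float64(173.7), np.float64(113.6)]
[122, 122, 123, 122, 121, 121, 122, 121, 122, 121, 123, 120, 122, 122, 121, 121, 123, 120, 119, 131, 128, 131, 128, 129, 128, 128, 126, 129, 128, 127, 130, 127, 129, 126, 128, 126, 127] [46, 51, 53, 50, 54, 45, 35, 150, 155, 151, 153, 150, 150, 144, 150, 151, 153, 152, 150, 153, 149, 152, 153, 151, 146, 152, 151, 154, 100, 105, 129, 130, 120, 46, 43, 48]
t5 rear [] [] edges [211.73, 233.77, 234.38, 237.5] [np.float64(175.4), np.float64(124.3), np.float64(122.9), np.float64(115.7)]
[121, 121, 122, 120, 121, 122, 121, 122, 120, 120, 120, 122, 121, 120, 119, 121, 124, 132, 45, 138, 129, 127, 129, 125, 127, 126, 128, 125, 130, 125, 128, 127, 129, 127, 127, 128, 126] [46, 52, 51, 52, 50, 39, 108, 153, 153, 153, 153, 151, 149, 147, 149, 151, 152, 150, 152, 149, 151, 156, 150, 148, 147, 149, 152, 157, 70, 123, 128, 140, 40, 40, 45, 49]
```

Request:
{"method": "apply_moves", "body": {
  "moves": [
    [[0, 0, 0, 0], [0, 0, 0, 0], [0, 0, 0, 0], [0, 0, 0, 0], [0, 0, 0, 0], [0, 0, 0, 0], [0, 0, 0, 0], [0, 0, 0, 0], [0, 0, 0, 0], [0, 0, 0, 0]]
  ],
  "hand": 0.05
}}

```text
clock: 19.6
eef_pos: [0.4872, 0.0467, 0.0438]
tool_rot: [0.736, -0.676, -0.021, 0.01]
ft_force: [-0.3, 0.5, 2.7]
grip_width: 0.0452
```

Run:
```python
from h import *
snap('top','t6')
meas2('t6')
to(world(-110,0,43))
```

```text
t6 rear [324.48] [np.float64(-84.0)] edges [211.73, 233.77, 234.38, 237.48] [np.float64(175.4), np.float64(124.3), np.float64(122.9), np.float64(115.7)]
[121, 120, 123, 122, 118, 119, 123, 121, 121, 121, 119, 120, 121, 120, 120, 120, 129, 58, 55, 138, 133, 127, 128, 129, 127, 128, 128, 127, 129, 126, 129, 126, 127, 129, 126, 127, 128] [50, 48, 50, 50, 50, 36, 110, 151, 154, 151, 152, 149, 148, 147, 150, 149, 154, 150, 152, 152, 150, 156, 153, 150, 150, 148, 148, 159, 69, 125, 131, 137, 39, 40, 49, 51]
clamp tcp [-109.4    1.3   43.8] turn 0.51 shift(aligned tool) [1.3 0.6 0.8] w 0.04479784070295205 F [-1.72  0.37  3.91] t 19.65
```

The section has stopped moving (far edge at 211.73 px in both t5 and t6), so it is against the stop after about 4.6 mm. From here ram motion is spring compression. I continue in small squeezes.

Request:
{"method": "apply_moves", "body": {
  "moves": [
    [[0, 0, 0, 0], [0, 0, 0, 0], [0, 0, 0, 0], [0, 0, 0, 0], [0, 0, 0, 0], [0, 0, 0, 0], [0, 0, 0, 0], [0, 0, 0, 0], [0, 0, 0, 0], [0, 0, 0, 0]]
  ],
  "hand": -0.02
}}

```text
clock: 20.65
eef_pos: [0.4871, 0.0466, 0.0442]
tool_rot: [0.736, -0.676, -0.021, 0.01]
ft_force: [-1.2, 0.3, 3.7]
grip_width: 0.0422
```

Run:
```python
from h import *
snap('top','t7')
snap('wrist','w7')
meas2('t7')
to(world(-110,0,43))
# fine strips: rear end and pad/collar
im=[load(f)['color'] for f in ('t3','t5','t6','t7')]
out=np.vstack([np.hstack([cv2.resize(x[192:212,205:265,::-1],None,fx=7,fy=7,interpolation=cv2.INTER_CUBIC),cv2.resize(x[192:212,300:345,::-1],None,fx=7,fy=7,interpolation=cv2.INTER_CUBIC)]) for x in im])
cv2.imwrite('pics/m2.png',out)
```

```text
t7 rear [324.27] [np.float64(-83.5)] edges [211.71, 233.74, 234.4, 237.49] [np.float64(175.4), np.float64(124.4), np.float64(122.8), np.float64(115.7)]
[122, 121, 120, 122, 122, 121, 125, 119, 121, 120, 119, 122, 121, 125, 122, 122, 118, 32, 56, 140, 131, 127, 128, 126, 126, 128, 128, 127, 128, 126, 128, 129, 127, 128, 126, 129, 128] [49, 52, 48, 49, 51, 38, 111, 152, 152, 152, 152, 150, 148, 148, 151, 150, 153, 150, 153, 150, 152, 153, 151, 148, 149, 151, 150, 158, 66, 126, 129, 136, 43, 42, 46, 51]
clamp tcp [-109.5    1.2   44.2] turn 0.52 shift(aligned tool) [1.2 0.5 1.2] w 0.04217042881887777 F [-0.81  0.37  2.96] t 20.75
```

View pics/m2.png

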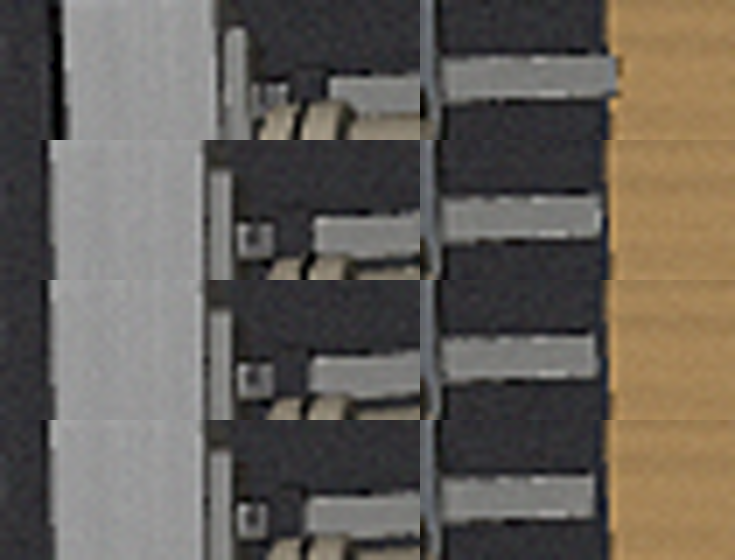

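View pics/w7.png

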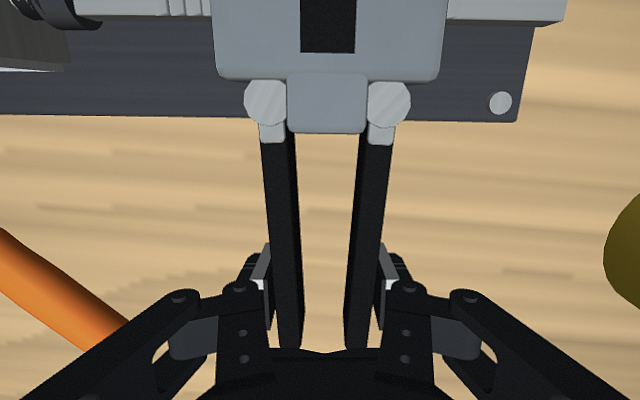

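Strips (t3, t5, t6, t7): the pad back edge stays at strip x of about 232 while the toothed bar's left end moves 316→309→304, so the spring is compressing by roughly 3 mm. The wrist view shows the handles firmly between the pads at (262,285) and (388,285), with the ram's rear end at (565,15). I compute the gap at subpixel level.

```bash
cat >> h.py <<'E'
def gap(f):
    c=load(f); g=c['color'].astype(float).mean(2)
    p=g[197:200,225:256].mean(0); b=g[204:206,240:262].mean(0)
    pr=cross(p,90,225)[-1]; i=[x for x in cross(b,80,240) if x>pr+7]
    if i: print(f,'pad right',pr,'bar',i,'gap mm',(clamp(plane(c,pr,198,.05))[1]-clamp(plane(c,i[0],204.5,.05))[1]).round(2))
    else: print(f,pr,b.round())
E
python3 - <<'E'
from h import *
for f in ('t1','t2','t3','t4','t5','t6','t7'): gap(f)
E
```

```text
t1 250.35 [ 48.  45.  45.  47.  51.  46.  41.  84. 133. 129. 154.  70.  94.  96.
  99. 104.  35.  51.  54.  53.  48.  42.]
t2 pad right 244.69 bar [256.51] gap mm 26.82
t3 pad right 239.6 bar [251.49] gap mm 27.02
t4 pad right 238.4 bar [250.26] gap mm 26.96
t5 pad right 237.5 bar [249.34] gap mm 26.92
t6 pad right 237.48 bar [248.69] gap mm 25.46
t7 pad right 237.49 bar [248.06] gap mm 23.98
```

The reference gap is 26.95 mm, so the compression is 1.5 mm at t6 and 3.0 mm at t7. A further 2.8 mm of squeeze should give about 4.5 mm.

Request:
{"method": "apply_moves", "body": {
  "moves": [
    [[0, 0, 0, 0], [0, 0, 0, 0], [0, 0, 0, 0], [0, 0, 0, 0], [0, 0, 0, 0], [0, 0, 0, 0], [0, 0, 0, 0], [0, 0, 0, 0], [0, 0, 0, 0], [0, 0, 0, 0]]
  ],
  "hand": -0.085
}}

```text
clock: 21.75
eef_pos: [0.4872, 0.0466, 0.0446]
tool_rot: [0.736, -0.676, -0.021, 0.01]
ft_force: [-1.1, 0.0, 2.6]
grip_width: 0.0393
```

Run:
```python
from h import *
snap('top','t8'); gap('t8'); meas2('t8'); to(world(-110,0,43))
```

```text
t8 pad right 237.5 bar [247.48] gap mm 22.61
t8 rear [323.36] [np.float64(-81.4)] edges [211.71, 233.75, 234.4, 237.5] [np.float64(175.4), np.float64(124.3), np.float64(122.8), np.float64(115.7)]
[123, 121, 122, 123, 122, 120, 121, 121, 120, 121, 118, 119, 122, 120, 124, 133, 27, 43, 60, 140, 128, 130, 129, 126, 127, 128, 127, 127, 128, 127, 126, 127, 129, 130, 126, 128, 127] [49, 51, 49, 53, 51, 36, 113, 153, 154, 154, 152, 149, 151, 147, 150, 150, 151, 151, 153, 148, 152, 157, 153, 150, 148, 149, 150, 160, 67, 125, 130, 138, 42, 42, 47, 50]
clamp tcp [-109.5    1.2   44.6] turn 0.53 shift(aligned tool) [1.2 0.5 1.6] w 0.039679203268852575 F [-1.01 -0.49  3.36] t 21.8
```

Compression is 4.35 mm, about 13 N, with the section unmoved against the stop. I check the bystanders and hand in.

Run:
```python
from h import *
a,b=load('top0')['color'].astype(int),load('t8')['color'].astype(int)
for n,(y0,y1,x0,x1) in dict(can=(165,206,372,412),tape=(225,270,355,402),driver=(225,292,178,245)).items(): print(n,'changed px',int((abs(a-b)[y0:y1,x0:x1].max(2)>50).sum()))
print(workorder.job_done())
```

```text
can changed px 0
tape changed px 0
driver changed px 249
the job is handed in; nothing more can be done
None
```

Run:
```python
from h import *
for f in ('top0','t1','t8'):
    h=cv2.cvtColor(load(f)['color'],cv2.COLOR_RGB2HSV)[225:292,178:262]
    m=cv2.inRange(h,(5,190,120),(18,255,255)); y,x=np.nonzero(m); print(f,len(x),x.min()+178,x.max()+178,y.min()+225,y.max()+225)
cv2.imwrite('pics/d.png',cv2.resize(np.hstack([load(f)['color'][220:300,175:265,::-1] for f in('top0','t8')]),None,fx=4,fy=4))
```

```text
top0 390 207 241 254 288
t1 348 207 237 254 287
t8 353 207 237 254 287
```

View pics/d.png

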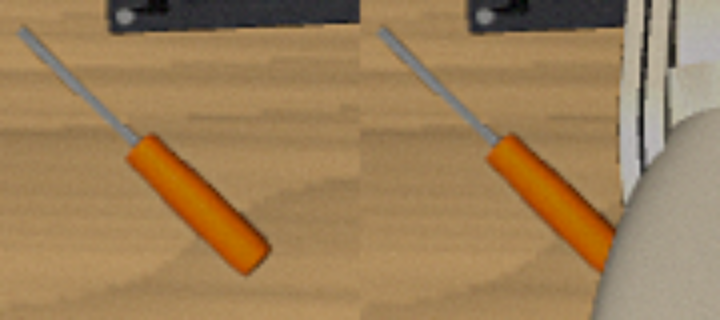

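I handed the job in at about 22 s on the robot's clock, still squeezing the handles, with the pad's spring pressed in about 4.35 mm (roughly 13 N). No verdict was reported.

- **Selector:** I pushed the knob fully over with closed fingers. The next picture showed it at the far end of its slot, with the pad still clear of the section.
- **Pumping:** It took three full pumps, then one squeeze made in small steps. The section moved about 4.6 mm and then stayed put through the last four pictures, so I take it to be against the stop.
- **Final hold:** The gap behind the pad shrank from 26.95 mm to 22.6 mm, and the fingers hold the handles at about 39.5 mm. The top view could not resolve the section's tilt, and the contact forces are inferred from these distances, not measured.
- **Bystanders:** The can and tape roll were unchanged. My pixel check flagged the screwdriver, but the enlarged comparison showed the arm covering its handle end, with the visible part where it was at the start.
- **Disagreement:** The ram's rear end was a poor gauge once it lay over the dark bed, because the edge readings were noisy. I used the pad-to-bar gap instead.

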